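Roll a drive wheel into its rocker stand

TASK

Put the small drive wheel into the wheel stand: turn it on the spot to face the open, flared end of the stand, roll it on its tread across the desk (do not lift it, drag it or let it lean over), run it in between the cheeks and push it on gently, without ramming the stand, until the rocker under it has tipped fully over on to its stop. Leave the wheel standing there, and leave the calipers, screwdriver and hex key as they are.

Things in the scene. Friction and masses are not known exactly. Their poses are not given: they have to be found in the camera images.
- wheel: drive wheel standing on its tread: dark tyre, aluminium hub; 90 mm diameter, 30 mm wide, flat tread and flat sides, 0.34 to 0.59 kg. Origin at the hub centre (45 mm up on the desk). y = axle, level; it rolls along x when it starts, but x and z turn round the axle as it rolls. Starts 250 to 310 mm short of the stand's origin. Rolls easily; left alone it coasts on 10 to 40 mm and stops.
- drive_pin (a point): end of the steel drive pin on the wheel's +y side, 22.5 mm from the axle, straight below the hub at the start; it comes round over the hub after half a turn
- stand: wheel stand, fixed. Origin on the desk, x = the way the wheel runs in (open end at -x). 34 mm high cheeks 36 mm apart at x -30 to 60 mm, 30 mm high flared guides from x -76 mm, there 70 mm apart. Cheeks, guides and rocker are clamped together in slots up to 12 mm ahead of or behind these places (not measured). Wheel home: hub 11 mm (+-12) past the origin, 59 mm up.
- rocker (a joint): bent steel plate, 29 mm wide, between the cheeks on a stiff friction pivot under the wheel. 0 to 0.05 at the start: its entry leg slopes up 15 degrees from the desk at x -53 mm, its front leg stands up 78 mm high. The wheel run in against the front leg tips it forward: 21 mm of wheel travel at 3 to 6 N, to a hard stop at 0.40 rad; it stays where it is left. The entry leg's end is then 23 mm up.
- calipers: digital calipers lying flat beyond the wheel's path, 60x200x13 mm
- screwdriver: screwdriver lying left of the stand, 176 mm long
- hex_key: dark hex key lying near the front edge of the desk, 28x71x8 mm
Mind the look-alikes: they are no part of the job. What is shaped like the wheel but yellow is not meant.

How it is judged:
By the outcome, as a careful person would: the job done as asked, in the order asked, and still so for the second after the job is handed in, with the robot touching nothing.
It also fails if it takes over 72 s, if anything falls off the work surface, if the arm or the gripper's body presses on something with over 40 N, if the wrist force passes 120 N, or if a joint passes its speed limit or range.

ROBOT

A 6-joint arm with a two-finger parallel gripper is mounted at the origin on a cart in front of the work surface, level with it; the furniture and walls round the work are solid. World frame = base frame: x ahead of the robot, y to its left, z up, the work surface at z = 0. Lengths are in m, angles in degrees, forces in N, time in s.
With the tool pointing down it reaches from about 0.375 to 0.9 m from the base axis. Payload 3.1 kg.
Tool frame: the origin (TCP) lies midway between the tips of the shut fingers; the grasp point (between the pads) lies 19 mm behind it; z points along the fingers, y is the line along which they close (so a half turn about z gives the same grasp; the last joint's range is limited). The gripper opens to 87 mm and grips with 3 to 60 N. Pads are 19 mm wide; open, the fingers measure 117 mm over their backs; the gripper's body (75 mm by 190 mm) begins 51 mm behind the grasp point.
Start: joints at [61.392, 30.224, 82.088, -0, 67.689, -10.227], TCP at [0.197, 0.593, 0.223] pointing down, gripper open.
Joint ranges: [-176.69, 176.69], [-43.24, 126.21], [12.49, 139.97], [-82, 262], [0, 151.66], [-163.58, 163.58]. Speed limits (degrees/s): [159.86, 159.86, 180, 180, 180, 180].

INTERFACE

Orientations are given as a 3x3 rotation matrix whose columns are the frame's x, y, z axes.
In Python, from rig import bot, capture gives the robot as it stands.
- The arm moves only by the shell command python3 -m handwheel FILE, which reads ROWS from the file FILE. ROWS is a JSON list of rows, 1 to 20 of them, each an object with the fields x, y, z (the shift in normalised numbers (1 is 0.8 m)), drx, dry, drz (a rotation vector in a scale on which 1.0 is 90 degrees), jaw (the opening from 0.0 (shut) to 1.0 (fully open)); a field left out counts as zero (the opening has to be given); each row is the pose to reach, as a shift and turn from the pose commanded when the command began, along the tool's axes at that moment; what a row does not reach only later rows make up. A row lasts 1/10 s, in which the tool goes at most 0.05 m and 8.59 degrees, less where a joint would pass 70% of its speed; a pose out of reach is approached as far as the arm can. The fingers move at their own pace and stop on an object; the grip force is fixed at half the most. Time passes only in rows, so rows that do not move let the fingers close. It prints the time, the measured TCP pose, the force, the opening and the grip force at its end. No shift or turn number may pass 1 either way. Input that does not fit is refused with a message, and nothing moves.
- bot.read_state(): the state, without advancing time (a new reading comes with each control period).
- capture(name): name is "scene" or "top" or "wrist"; returns a dict with "color" (420x560x3 uint8, red, green, blue), "K" (3x3 intrinsics, pixels), "view" (4x4, takes a point from world to camera coordinates); the wrist camera has in their place "mount" (4x4, takes a point from camera to tool coordinates, whose origin is the TCP and whose axes are the flange's). Camera axes: x right, y up, looking along -z (the intrinsics and any distortion apply to the point x, -y, -z); pixel columns grow to the right and rows downward; lengths in m; the calibration is good to about 2 mm. A picture is of the moment at which its call begins: read the wrist's pose just before it. There is no depth.
- bot.hand_in(): hands the job in; it is judged then, once.
The state is a dict: "time_s": time; "joint_positions": joint angles; "qvel": joint speeds; "tau": joint torques, N m; "position": TCP position; "tcp_rot": TCP orientation; "force": force on the tool from outside, world axes, zero at the start; "moment": the same for the moment, N m; "opening": opening from 0.0 (shut) to 1.0 (fully open); "grasp_force": force on a finger pad.
Only numpy, scipy, OpenCV 4.12 (cv2) and the standard library are available. Lean on these libraries where they do the work, as an engineer would, in place of code of your own. Each camera call takes 0.05 s, during which the arm holds its last target. There are 200 camera calls.

## Working session

There is one attempt and no reset: what is moved stays moved. The work goes in short steps, Python scripts to look and compute and a shell command to move; the robot and the scene stay as the last step left them, time stands still between calls to the robot, and variables do not carry over. Pictures are saved under pics/ and viewed, at most 10 in all, crops included, and the job is handed in when it is done.

```bash
ls; mkdir -p pics
python3 - <<'E'
from rig import bot, capture
import cv2,numpy as np
for n in("scene","top"):
    c=capture(n); cv2.imwrite(f"pics/{n}0.png",c["color"][:,:,::-1]); print(n,c["K"].round(1).tolist(),c["view"].round(3).tolist(),[k for k in c])
s=bot.read_state(); print(s)
E
```

```text
pics
scene [[412.7, 0.0, 278.2], [0.0, 412.7, 205.0], [0.0, 0.0, 1.0]] [[0.707, -0.707, -0.011, -0.393], [0.487, 0.476, 0.732, -0.243], [-0.512, -0.523, 0.681, -0.913], [0.0, 0.0, 0.0, 1.0]] ['color', 'K', 'view']
top [[392.8, 0.0, 278.6], [0.0, 392.8, 211.3], [0.0, 0.0, 1.0]] [[0.045, -0.999, -0.002, -0.085], [0.976, 0.044, 0.212, -0.522], [-0.211, -0.012, 0.977, -1.002], [0.0, 0.0, 0.0, 1.0]] ['color', 'K', 'view']
{'time_s': 0.1, 'joint_positions': array([ 6.13925172e+01,  3.02750139e+01,  8.21490648e+01, -2.78544324e-05,
        6.76890989e+01, -1.02283494e+01]), 'qvel': array([-0.03825359, -0.11690053, -0.13797682, -0.0016005 , -0.02458664,
        0.05466928]), 'tau': array([-1.00376237e-03, -4.40989673e+01, -1.77149713e+01,  6.34321547e-02,
        5.33908547e-02, -5.40663791e-05]), 'position': array([0.19672723, 0.5925373 , 0.22165464]), 'tcp_rot': array([[-9.48990798e-01,  3.15302349e-01, -9.45401183e-04],
       [ 3.15303571e-01,  9.48989278e-01, -1.73438907e-03],
       [ 3.50318639e-04, -1.94400764e-03, -9.99998049e-01]]), 'force': array([-0.93540849,  0.53839655,  0.38253137]), 'moment': array([-0.07179046, -0.03759574,  0.04339877]), 'grasp_force': 0.0, 'opening': 1.001334096807441}
```

View pics/scene0.png

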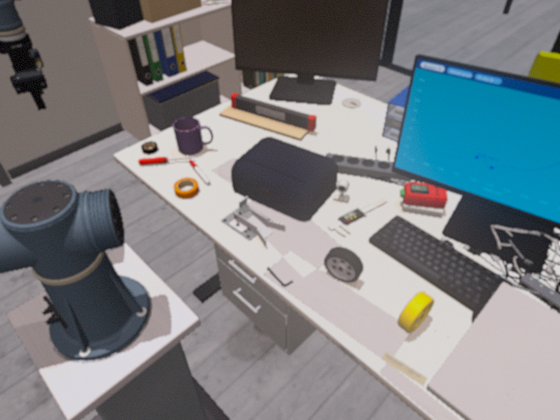

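View pics/top0.png

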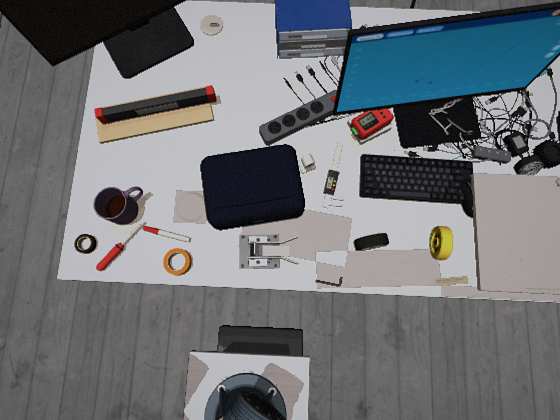

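```bash
cat > h.py <<'E'
import numpy as np, cv2
from rig import bot, capture
def cam(c,s=None):
    if "view" in c: return c["K"],c["view"]
    T=np.eye(4); T[:3,:3]=s["tcp_rot"]; T[:3,3]=s["position"]
    return c["K"],np.linalg.inv(T@c["mount"])
def ray(K,V,uv):
    d=np.linalg.inv(K)@[uv[0],uv[1],1]; d=np.array([d[0],-d[1],-d[2]])
    R=V[:3,:3]; return -R.T@V[:3,3], R.T@d
def onz(K,V,uv,z):
    o,d=ray(K,V,uv); return o+d*(z-o[2])/d[2]
def proj(K,V,p):
    q=V[:3,:3]@p+V[:3,3]; q=K@np.array([q[0],-q[1],-q[2]]); return q[:2]/q[2]
def tri(l):
    A=0;b=0
    for K,V,uv in l:
        o,d=ray(K,V,uv); d/=np.linalg.norm(d); P=np.eye(3)-np.outer(d,d); A=A+P; b=b+P@o
    return np.linalg.solve(A,b)
E
python3 - <<'E'
from h import *
T=cv2.imread("pics/top0.png");S=cv2.imread("pics/scene0.png")
a=cv2.resize(T[225:300,225:425],(800,300),interpolation=3)
b=cv2.resize(S[195:295,215:375],(480,300),interpolation=3)
o=np.zeros((600,800,3),np.uint8);o[:300]=a;o[300:,:480]=b
cv2.imwrite("pics/crop1.png",o)
K,V=cam(capture("top"))
for n,uv,z in[("wheel",(371,241),.045),("stand",(262,252),0.02),("hex",(330,281),0),("yellow",(441,243),.045)]: print(n,onz(K,V,uv,z))
w=capture("wrist");print(w["K"],w["mount"].round(3).tolist())
E
```

```text
wheel [ 0.45727366 -0.31153196  0.045     ]
stand [ 0.41740309 -0.02056585  0.02      ]
hex [ 0.34879661 -0.20948072  0.        ]
yellow [ 0.46032186 -0.49823101  0.045     ]
[[355.94566196   0.         282.8484552 ]
 [  0.         355.94566196 211.80775628]
 [  0.           0.           1.        ]] [[-0.0, 0.959, 0.283, 0.079], [1.0, 0.001, -0.001, 0.0], [-0.001, 0.283, -0.959, -0.162], [0.0, 0.0, 0.0, 1.0]]
```

View pics/crop1.png

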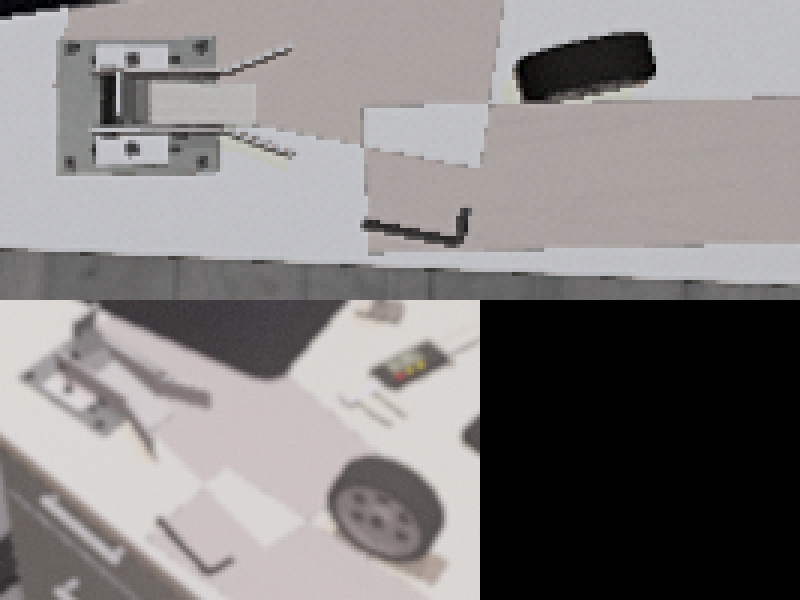

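The meant wheel is the dark-tyred one with the aluminium hub at scene (343,264), top (371,241). The yellow wheel at top (441,243) is the look-alike. The orange ring at (178,261) and the black ring at (86,243) are only tape rolls. The stand is at top (262,252) with its flared end to the right, towards -y. I'll look from closer with the wrist camera.

Careful with the scale: shifts go in shares of 0.8 m and turns go in shares of 90 degrees. That gives: -0.584 m / 0.8 = -0.73, -0.439 m / 0.8 = -0.5488, 71.6 degrees / 90 = 0.7956.

```bash
echo '[{"x": -0.4, "y": -0.3188, "z": -0.0975, "drz": 0.4, "jaw": 1}, {"x": -0.4, "y": -0.3188, "z": -0.0975, "drz": 0.4, "jaw": 1}, {"x": -0.4, "y": -0.3188, "z": -0.0975, "drz": 0.4, "jaw": 1}, {"x": -0.4, "y": -0.3188, "z": -0.0975, "drz": 0.4, "jaw": 1}, {"x": -0.4, "y": -0.3188, "z": -0.0975, "drz": 0.4, "jaw": 1}, {"x": -0.4, "y": -0.3188, "z": -0.0975, "drz": 0.4, "jaw": 1}, {"x": -0.4, "y": -0.3188, "z": -0.0975, "drz": 0.4, "jaw": 1}, {"x": -0.4, "y": -0.3188, "z": -0.0975, "drz": 0.4, "jaw": 1}, {"x": -0.4, "y": -0.3188, "z": -0.0975, "drz": 0.4, "jaw": 1}, {"x": -0.5488, "y": -0.73, "z": -0.0375, "drz": 0.7956, "jaw": 1}, {"x": -0.5488, "y": -0.73, "z": -0.0375, "drz": 0.7956, "jaw": 1}, {"x": -0.5488, "y": -0.73, "z": -0.0375, "drz": 0.7956, "jaw": 1}, {"x": -0.5488, "y": -0.73, "z": -0.0375, "drz": 0.7956, "jaw": 1}, {"x": -0.5488, "y": -0.73, "z": -0.0375, "drz": 0.7956, "jaw": 1}, {"x": -0.5488, "y": -0.73, "z": -0.0375, "drz": 0.7956, "jaw": 1}, {"x": -0.5488, "y": -0.73, "z": -0.0375, "drz": 0.7956, "jaw": 1}, {"x": -0.5488, "y": -0.73, "z": -0.0375, "drz": 0.7956, "jaw": 1}, {"x": -0.5488, "y": -0.73, "z": -0.0375, "drz": 0.7956, "jaw": 1}, {"x": -0.5488, "y": -0.73, "z": -0.0375, "drz": 0.7956, "jaw": 1}, {"x": -0.5488, "y": -0.73, "z": -0.0375, "drz": 0.7956, "jaw": 1}]' > m.json && python3 -m handwheel m.json
python3 - <<'E'
from h import *
import pickle
s=bot.read_state(); c=capture("wrist"); pickle.dump((s,c),open("w1.pkl","wb"))
print(s["position"],s["tcp_rot"].round(3).tolist())
cv2.imwrite("pics/w1.png",c["color"][:,:,::-1])
E
```

```text
time_s: 2.2
position: [0.4293, -0.0979, 0.2527]
tcp_rot: [[-0.003, 1.0, -0.0], [1.0, 0.003, 0.0], [0.0, -0.0, -1.0]]
force: [-0.8, 0.0, -0.6]
opening: 1.003
grasp_force: 0.0
[ 0.42927478 -0.09794543  0.25267399] [[-0.003, 1.0, -0.0], [1.0, 0.003, 0.0], [0.0, -0.0, -1.0]]
```

View pics/w1.png

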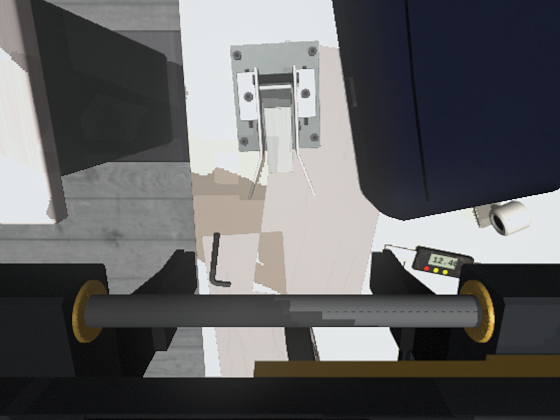

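The picture shows the stand at (277,95) with its flared mouth at (250-315,195), the case to its right, and the hex key at (215,265). The gripper hides the wheel. I'll take more views for triangulation.

```bash
cat > snap.py <<'E'
import sys,pickle
from h import *
n=sys.argv[1]; s=bot.read_state(); c=capture("wrist"); pickle.dump((s,c),open(n+".pkl","wb")); cv2.imwrite(f"pics/{n}.png",c["color"][:,:,::-1])
E
echo '[{"x": 0.0375, "jaw": 1}, {"x": 0.075, "jaw": 1}, {"x": 0.075, "jaw": 1}, {"x": 0.075, "jaw": 1}]' > m.json && python3 -m handwheel m.json >/dev/null; python3 snap.py w2
echo '[{"x": -0.05, "jaw": 1}, {"x": -0.1, "jaw": 1}, {"x": -0.15, "jaw": 1}, {"x": -0.2, "jaw": 1}, {"x": -0.25, "jaw": 1}, {"x": -0.3, "jaw": 1}, {"x": -0.325, "jaw": 1}, {"x": -0.35, "jaw": 1}, {"x": -0.35, "jaw": 1}, {"x": -0.35, "jaw": 1}]' > m.json && python3 -m handwheel m.json ; python3 snap.py w3
echo '[{"x": -0.05, "jaw": 1}, {"x": -0.1, "jaw": 1}, {"x": -0.1, "jaw": 1}, {"x": -0.1, "jaw": 1}]' > m.json && python3 -m handwheel m.json ; python3 snap.py w4
python3 - <<'E'
import cv2,numpy as np
f=lambda n:cv2.imread(f"pics/{n}.png")
o=np.zeros((600,800,3),np.uint8)
o[:300,:400]=cv2.resize(f("w1")[30:210,200:440][:, :],(400,300),interpolation=3)
o[:300,400:]=cv2.resize(f("w2")[60:240,200:440],(400,300),interpolation=3)
o[300:,:400]=cv2.resize(f("w3")[0:270,100:460],(400,300),interpolation=3)
o[300:,400:]=cv2.resize(f("w4")[0:270,100:460],(400,300),interpolation=3)
cv2.imwrite("pics/quad.png",o)
E
```

```text
time_s: 3.7
position: [0.4293, -0.3185, 0.2523]
tcp_rot: [[-0.0, 1.0, -0.001], [1.0, 0.0, 0.002], [0.002, -0.001, -1.0]]
force: [-0.1, -0.1, 0.4]
opening: 0.999
grasp_force: 0.0
time_s: 4.15
position: [0.4296, -0.3983, 0.2523]
tcp_rot: [[-0.001, 1.0, -0.001], [1.0, 0.001, 0.002], [0.002, -0.001, -1.0]]
force: [0.6, 0.9, 0.7]
opening: 0.995
grasp_force: 0.0
```

View pics/quad.png

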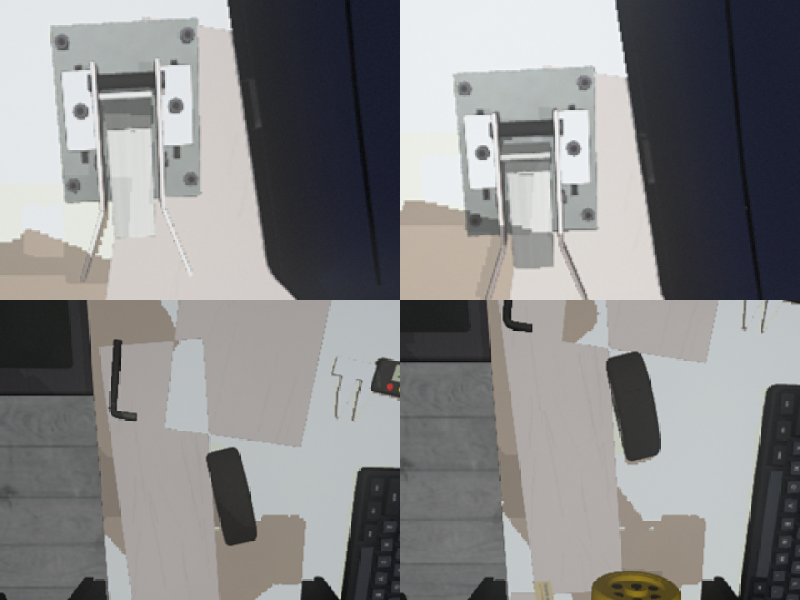

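```bash
cat > meas.py <<'E'
from h import *
import pickle
from scipy.optimize import minimize
L={n:pickle.load(open(n+".pkl","rb")) for n in("w1","w2","w3","w4")}
C={n:cam(c,s) for n,(s,c) in L.items()}
P={"TL":[(61,41),(64,89)],"TR":[(187,34),(185,82)],"BL":[(73,185),(75,219)],"BR":[(191,180),(188,215)],
"chLend":[(93,65),(96,115)],"chRend":[(157,60),(160,112)],"chLin":[(103,208),(103,238)],"chRin":[(161,205),(158,236)],
"flL":[(83,278),None],"flR":[(191,273),(187,298)],"legL":[(99,95),(100,155)],"legR":[(154,93),(152,154)],"entryL":[(115,237),(113,268)],"entryR":[(154,236),(153,266)],
"caseA":[(228,0),(215,0)]}
for k,(a,b) in P.items():
    l=[]
    if a: l.append((*C["w1"],(200+a[0]*.6,30+a[1]*.6)))
    if b: l.append((*C["w2"],(200+b[0]*.6,60+b[1]*.6)))
    z={"T":.004,"B":.004,"c":.034,"f":.03,"l":.078,"e":.002}[k[0]]
    print(k, tri(l).round(4) if len(l)>1 else "", [onz(*x,z).round(4).tolist() for x in l])
def hull(v,K,V,r=.045,w=.015):
    x,y,a=v; t=np.linspace(0,2*np.pi,60); f=np.array([np.cos(a),np.sin(a),0]); n=np.array([-np.sin(a),np.cos(a),0])
    p=[np.array([x,y,r])+r*np.cos(q)*f+r*np.sin(q)*np.array([0,0,1])+e*w*n for q in t for e in(1,-1)]
    return cv2.convexHull(np.array([proj(K,V,q) for q in p],np.float32))
def fitw(names,v0,L=L,C=C):
    M={}
    for n in names:
        c=L[n][1]["color"]; m=(c.max(2)<70).astype(np.uint8)
        N,lab,st,ct=cv2.connectedComponentsWithStats(m); q=np.array([proj(*C[n],np.array([v0[0],v0[1],.07]))])[0].astype(int)
        M[n]=(lab==lab[q[1],q[0]]).astype(np.uint8); print(n,"area",M[n].sum())
    def cost(v):
        s=0
        for n in names:
            h=hull(v,*C[n]); im=np.zeros((1680,2240),np.uint8)
            cv2.fillConvexPoly(im,np.round(h*4+1.5).astype(np.int32),1)
            im=cv2.resize(im.astype(np.float32),(560,420),interpolation=cv2.INTER_AREA); s+=np.abs(im-M[n]).sum()
        return s
    r=minimize(cost,v0,method="Nelder-Mead",options=dict(initial_simplex=[np.array(v0)+d for d in np.vstack([np.zeros(3),np.diag([.01,.01,.1])])],xatol=1e-4,fatol=.1))
    return r.x,r.fun
if __name__=="__main__":
    for ns in(["w3"],["w4"],["w3","w4"]):
        x,f=fitw(ns,[.457,-.312,np.radians(98)]); print(ns,x[:2].round(4),np.degrees(x[2]).round(2),f)
E
python3 meas.py
```

```text
TL [0.3795 0.0335 0.011 ] [[0.3785, 0.0344, 0.004], [0.3787, 0.0333, 0.004]]
TR [0.4589 0.0382 0.0076] [[0.459, 0.0387, 0.004], [0.4594, 0.0382, 0.004]]
BL [ 0.3833 -0.0566 -0.    ] [[0.3836, -0.0563, 0.004], [0.3838, -0.0557, 0.004]]
BR [ 0.4642 -0.0529  0.0022] [[0.464, -0.0527, 0.004], [0.464, -0.0525, 0.004]]
chLend [0.4009 0.0179 0.0277] [[0.4009, 0.0172, 0.034], [0.4019, 0.0182, 0.034]]
chRend [0.4406 0.0202 0.0342] [[0.4391, 0.0201, 0.034], [0.442, 0.0202, 0.034]]
chLin [ 0.4027 -0.0739 -0.0122] [[0.4056, -0.068, 0.034], [0.4053, -0.0615, 0.034]]
chRin [ 0.4438 -0.0712 -0.0082] [[0.4427, -0.066, 0.034], [0.4418, -0.06, 0.034]]
flL  [[0.3914, -0.1151, 0.03]]
flR [ 0.467  -0.1219 -0.0136] [[0.4634, -0.1115, 0.03], [0.4626, -0.1054, 0.03]]
legL [ 0.4066 -0.0018  0.0736] [[0.4069, -0.002, 0.078], [0.4068, -0.0012, 0.078]]
legR [ 0.4363 -0.0008  0.076 ] [[0.4364, -0.0009, 0.078], [0.4362, -0.0006, 0.078]]
entryL [ 0.4113 -0.0918  0.0051] [[0.4119, -0.0924, 0.002], [0.4104, -0.0928, 0.002]]
entryR [ 0.4395 -0.0921 -0.001 ] [[0.4393, -0.0916, 0.002], [0.4396, -0.0911, 0.002]]
caseA [ 0.5303  0.1325 -0.3811] [[0.4801, 0.0527, 0.034], [0.4738, 0.0853, 0.034]]
w3 area 2578
['w3'] [ 0.454  -0.3102] 102.95 191.625
w4 area 3164
['w4'] [ 0.4534 -0.3098] 103.9 334.0625
w3 area 2578
w4 area 3164
['w3', 'w4'] [ 0.4539 -0.3103] 102.74 529.8125
```

Results of the measurement:
- **Stand:** axis heading 93.2° through (0.4215, -0.009). The rocker's front leg is at y ≈ -0.001, 75 mm up (78 expected), so its origin is at y ≈ -0.039.
- **Wheel:** (0.454, -0.310), heading about 103°, so 271 mm short of the stand, within the stated range.

I'll grip the wheel by its sides, turn it, and let go.

To row units: 0.206 m / 0.8 = 0.2575, 0.2 m / 0.8 = 0.25, -13 degrees / 90 = -0.1444.

```bash
echo '[{"x": 0.0563, "y": 0.015, "drz": -0.0722, "jaw": 1}, {"x": 0.11, "y": 0.0304, "z": 0.0375, "drz": -0.1444, "jaw": 1}, {"x": 0.11, "y": 0.0304, "z": 0.0875, "drz": -0.1444, "jaw": 1}, {"x": 0.11, "y": 0.0304, "z": 0.1375, "drz": -0.1444, "jaw": 1}, {"x": 0.11, "y": 0.0304, "z": 0.1875, "drz": -0.1444, "jaw": 1}, {"x": 0.11, "y": 0.0304, "z": 0.225, "drz": -0.1444, "jaw": 1}, {"x": 0.11, "y": 0.0304, "z": 0.25, "drz": -0.1444, "jaw": 1}, {"x": 0.11, "y": 0.0304, "z": 0.2575, "drz": -0.1444, "jaw": 1}, {"x": 0.11, "y": 0.0304, "z": 0.2575, "drz": -0.1444, "jaw": 1}]' > m.json && python3 -m handwheel m.json
echo '[{"jaw": 0.45}, {"jaw": 0.42}, {"jaw": 0.4}, {"jaw": 0.38}, {"jaw": 0.36}, {"jaw": 0.34}, {"jaw": 0.32}, {"jaw": 0.3}, {"jaw": 0.3}, {"jaw": 0.3}, {"jaw": 0.3}]' > m.json && python3 -m handwheel m.json
```

```text
time_s: 5.1
position: [0.4535, -0.3098, 0.0463]
tcp_rot: [[-0.227, 0.974, -0.001], [0.974, 0.227, 0.002], [0.002, -0.001, -1.0]]
force: [-0.7, 0.7, 0.4]
opening: 1.0
grasp_force: 0.0
time_s: 6.2
position: [0.4541, -0.3117, 0.0466]
tcp_rot: [[-0.225, 0.974, 0.0], [0.974, 0.225, -0.0], [-0.0, 0.0, -1.0]]
force: [-0.2, -0.4, -0.3]
opening: 0.344
grasp_force: 30.0
```

To row units: -0.17 m / 0.8 = -0.2125, -0.15 m / 0.8 = -0.1875, 4.3 degrees / 90 = 0.0478.

```bash
echo '[{"drz": 0.0122, "jaw": 0.3}, {"drz": 0.0244, "jaw": 0.3}, {"drz": 0.0367, "jaw": 0.3}, {"drz": 0.0478, "jaw": 0.3}, {"drz": 0.0478, "jaw": 0.3}, {"drz": 0.0478, "jaw": 0.3}, {"drz": 0.0478, "jaw": 0.4}, {"drz": 0.0478, "jaw": 0.5}, {"drz": 0.0478, "jaw": 0.6}, {"drz": 0.0478, "jaw": 0.8}, {"drz": 0.0478, "jaw": 1}, {"z": -0.0375, "drz": 0.0478, "jaw": 1}, {"z": -0.0875, "drz": 0.0478, "jaw": 1}, {"z": -0.1375, "drz": 0.0478, "jaw": 1}, {"x": -0.05, "z": -0.1875, "drz": 0.0478, "jaw": 1}, {"x": -0.1, "z": -0.2125, "drz": 0.0478, "jaw": 1}, {"x": -0.1, "z": -0.2125, "drz": 0.0478, "jaw": 1}, {"x": -0.1, "z": -0.2125, "drz": 0.0478, "jaw": 1}]' > m.json && python3 -m handwheel m.json
python3 snap.py w5
cat > m2.py <<'E'
import sys
from meas import *
n=sys.argv[1]; v=list(map(float,sys.argv[2:5])); v[2]=np.radians(v[2])
LL={n:pickle.load(open(n+".pkl","rb"))}; CC={n:cam(LL[n][1],LL[n][0])}
x,f=fitw([n],v,LL,CC); ax=.4215-.056*(x[1]+.0093)
print(LL[n][0]["position"].round(4),LL[n][0]["tcp_rot"].round(3).tolist()); print("wheel",x[:2].round(4),np.degrees(x[2]).round(2),"res",f,"off axis",round(x[0]-ax,4),"hdg to (.4294,-.15)",np.degrees(np.arctan2(-.15-x[1],.4294-x[0])).round(2))
E
python3 m2.py w5 .454 -.31 98.7 | tail -3
```

```text
time_s: 8.0
position: [0.4718, -0.3903, 0.217]
tcp_rot: [[-0.15, 0.989, 0.001], [0.989, 0.15, -0.001], [-0.001, 0.001, -1.0]]
force: [-0.2, 1.0, -0.6]
opening: 0.998
grasp_force: 0.0
w5 area 3725
[ 0.4718 -0.3903  0.217 ] [[-0.15, 0.989, 0.001], [0.989, 0.15, -0.001], [-0.001, 0.001, -1.0]]
wheel [ 0.4525 -0.3103] 98.8 res 288.625 off axis 0.0142 hdg to (.4294,-.15) 98.21
```

Run:
```python
from h import *
s=cam(capture("scene"));t=cam(capture("top"))
for a,b in[((268,143),(205,156)),((336,179),(298,147)),((235,166),(208,222))]: print(tri([(*s,a),(*t,b)]).round(3))
```

```text
[0.669 0.153 0.055]
[ 0.71  -0.1    0.034]
[0.489 0.117 0.08 ]
```

```bash
cat > plan.py <<'E'
import sys
from h import *
from scipy.spatial.transform import Rotation as R
def pose(h,tilt):
    h,t=np.radians([h,tilt]); u=np.array([np.cos(h),np.sin(h),0]); z=np.sin(t)*u-[0,0,np.cos(t)]; x=np.array([u[1],-u[0],0]); return np.c_[x,np.cross(z,x),z]
def plan(p,h,tilt,s=None):
    s=s or bot.read_state(); R0=s["tcp_rot"]
    return (R0.T@(np.array(p)-s["position"])).round(4),R.from_matrix(R0.T@pose(h,tilt)).as_rotvec(degrees=True).round(2)
if __name__=="__main__":
    a=list(map(float,sys.argv[1:]))
    for i in range(0,len(a),5): print(*plan(a[i:i+3],a[i+3],a[i+4]))
E
python3 plan.py .467 -.41 .15 98.3 20  .463 -.378 .018 98.3 20
```

```text
[-0.022  -0.007   0.0649] [15.37 15.69 89.44]
[ 0.0097 -0.0058  0.197 ] [15.37 15.69 89.44]
```

To row units: 0.0649 m / 0.8 = 0.0811, 0.04 m / 0.8 = 0.05, 89.44 degrees / 90 = 0.9938.

```bash
echo '[{"x": -0.0275, "y": -0.0088, "drx": 0.0333, "dry": 0.0333, "drz": 0.2, "jaw": 0}, {"x": -0.0275, "y": -0.0088, "drx": 0.0667, "dry": 0.0667, "drz": 0.4, "jaw": 0}, {"x": -0.0275, "y": -0.0088, "z": 0.0125, "drx": 0.1, "dry": 0.1, "drz": 0.6, "jaw": 0}, {"x": -0.0275, "y": -0.0088, "z": 0.025, "drx": 0.1333, "dry": 0.1333, "drz": 0.8, "jaw": 0}, {"x": -0.0275, "y": -0.0088, "z": 0.05, "drx": 0.1708, "dry": 0.1743, "drz": 0.9938, "jaw": 0}, {"x": -0.0275, "y": -0.0088, "z": 0.0811, "drx": 0.1708, "dry": 0.1743, "drz": 0.9938, "jaw": 0}, {"x": -0.0275, "y": -0.0088, "z": 0.0811, "drx": 0.1708, "dry": 0.1743, "drz": 0.9938, "jaw": 0}, {"x": -0.0275, "y": -0.0088, "z": 0.0811, "drx": 0.1708, "dry": 0.1743, "drz": 0.9938, "jaw": 0}, {"x": -0.0275, "y": -0.0088, "z": 0.0811, "drx": 0.1708, "dry": 0.1743, "drz": 0.9938, "jaw": 0}, {"x": -0.0275, "y": -0.0088, "z": 0.0811, "drx": 0.1708, "dry": 0.1743, "drz": 0.9938, "jaw": 0}, {"x": -0.0275, "y": -0.0088, "z": 0.0811, "drx": 0.1708, "dry": 0.1743, "drz": 0.9938, "jaw": 0}, {"x": -0.0275, "y": -0.0088, "z": 0.0811, "drx": 0.1708, "dry": 0.1743, "drz": 0.9938, "jaw": 0}, {"x": -0.0275, "y": -0.0088, "z": 0.0811, "drx": 0.1708, "dry": 0.1743, "drz": 0.9938, "jaw": 0}, {"x": -0.0275, "y": -0.0088, "z": 0.0811, "drx": 0.1708, "dry": 0.1743, "drz": 0.9938, "jaw": 0}]' > m.json && python3 -m handwheel m.json
python3 plan.py .463 -.378 .018 98.3 20 .467 -.41 .05 98.3 20; python3 -c "
from rig import bot;print(bot.read_state()['joint_positions'].round(1))"
```

```text
time_s: 9.55
position: [0.4683, -0.4113, 0.1513]
tcp_rot: [[0.989, 0.138, -0.048], [0.146, -0.931, 0.336], [0.002, -0.339, -0.941]]
force: [0.7, -0.1, -0.4]
opening: 0.002
grasp_force: 0.0
[-0.0007  0.0135  0.1369] [ 0.18 -0.07  0.15]
[-0.0013  0.033   0.0958] [ 0.18 -0.07  0.15]
[-55.8  41.9  73.8   8.7  82.3  23.2]
```

```bash
cat >> plan.py <<'E'
def pose2(h,tilt):
    A=pose(h,tilt); return np.c_[-A[:,1],A[:,0],A[:,2]]
E
cat > plan2.py <<'E'
import sys, plan
from plan import *
plan.pose=pose2
a=list(map(float,sys.argv[1:]))
for i in range(0,len(a),5): print(*plan.plan(a[i:i+3],a[i+3],a[i+4]))
E
python3 plan2.py .464 -.385 .15 98.3 20  .462 -.370 .018 98.3 20
```

```text
Traceback (most recent call last):
  File "plan2.py", line 5, in <module>
    for i in range(0,len(a),5): print(*plan.plan(a[i:i+3],a[i+3],a[i+4]))
                                       ^^^^^^^^^
AttributeError: 'function' object has no attribute 'plan'
```

```bash
cat > plan2.py <<'E'
import sys
from h import *
from plan import pose2
from scipy.spatial.transform import Rotation as R
a=list(map(float,sys.argv[1:])); s=bot.read_state(); R0=s["tcp_rot"]
for i in range(0,len(a),5): print((R0.T@(np.array(a[i:i+3])-s["position"])).round(4),R.from_matrix(R0.T@pose2(a[i+3],a[i+4])).as_rotvec(degrees=True).round(2))
E
python3 plan2.py .464 -.385 .15 98.3 20  .462 -.370 .018 98.3 20
```

```text
[-0.0004 -0.0246  0.0103] [ 2.000e-01  8.000e-02 -8.985e+01]
[-0.0005  0.0059  0.1396] [ 2.000e-01  8.000e-02 -8.985e+01]
```

To row units: 0.1396 m / 0.8 = 0.1745, 0.13 m / 0.8 = 0.1625, -89.85 degrees / 90 = -0.9983.

```bash
echo '[{"y": -0.0308, "z": 0.0129, "drz": -0.3333, "jaw": 0}, {"y": -0.0308, "z": 0.0129, "drz": -0.6667, "jaw": 0}, {"y": -0.0308, "z": 0.0129, "drz": -0.9983, "jaw": 0}, {"y": -0.0308, "z": 0.0129, "drz": -0.9983, "jaw": 0}, {"y": -0.0308, "z": 0.0129, "drz": -0.9983, "jaw": 0}, {"y": -0.0308, "z": 0.0129, "drz": -0.9983, "jaw": 0}, {"y": -0.0308, "z": 0.0129, "drz": -0.9983, "jaw": 0}, {"y": -0.0308, "z": 0.0129, "drz": -0.9983, "jaw": 0}, {"y": -0.0308, "z": 0.0129, "drz": -0.9983, "jaw": 0}, {"y": -0.0308, "z": 0.0129, "drz": -0.9983, "jaw": 0}, {"y": -0.0308, "z": 0.0129, "drz": -0.9983, "jaw": 0}, {"y": -0.025, "z": 0.05, "drz": -0.9983, "jaw": 0}, {"y": -0.0125, "z": 0.1, "drz": -0.9983, "jaw": 0}, {"z": 0.1375, "drz": -0.9983, "jaw": 0}, {"y": 0.0074, "z": 0.1625, "drz": -0.9983, "jaw": 0}, {"y": 0.0074, "z": 0.1745, "drz": -0.9983, "jaw": 0}, {"y": 0.0074, "z": 0.1745, "drz": -0.9983, "jaw": 0}, {"y": 0.0074, "z": 0.1745, "drz": -0.9983, "jaw": 0}]' > m.json && python3 -m handwheel m.json
python3 snap.py w6; python3 m2.py w6 .453 -.31 98.7|tail -2; python3 plan2.py .4435 -.2425 .018 98.3 20 .453 -.31 .018 98.3 20
```

```text
time_s: 11.35
position: [0.4632, -0.3713, 0.0192]
tcp_rot: [[-0.135, 0.99, -0.046], [0.932, 0.142, 0.334], [0.337, 0.002, -0.941]]
force: [0.9, 0.9, 0.1]
opening: 0.004
grasp_force: 0.0
[ 0.4632 -0.3713  0.0192] [[-0.135, 0.99, -0.046], [0.932, 0.142, 0.334], [0.337, 0.002, -0.941]]
wheel [ 0.453  -0.3103] 98.21 res 1333.6875 off axis 0.0147 hdg to (.4294,-.15) 98.39
[ 0.1226 -0.0013  0.0454] [ 0.19  0.36 -0.07]
[ 0.0584 -0.0015  0.0225] [ 0.19  0.36 -0.07]
```

View pics/w6.png

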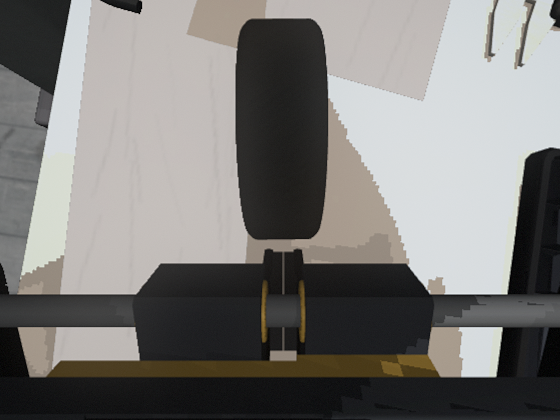

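The wheel stands upright and straight ahead of the fingers: tread columns 236-328, rows 18-240. The fingertips at (264-302, 250) are just behind it. I'll push slowly with the fingers slightly spread so they bear squarely.

Careful with the scale: shifts go in shares of 0.8 m and turns go in shares of 90 degrees. That gives: 0.0405 m / 0.8 = 0.0506, 0.0395 m / 0.8 = 0.0494.

```bash
echo '[{"x": 0.0059, "y": -0.0006, "z": 0.0021, "jaw": 0.2}, {"x": 0.0105, "y": -0.0013, "z": 0.0038, "jaw": 0.2}, {"x": 0.0129, "y": -0.0013, "z": 0.0048, "jaw": 0.2}, {"x": 0.0153, "y": -0.0013, "z": 0.0055, "jaw": 0.2}, {"x": 0.0188, "y": -0.0013, "z": 0.0069, "jaw": 0.2}, {"x": 0.0223, "y": -0.0013, "z": 0.0081, "jaw": 0.2}, {"x": 0.0258, "y": -0.0013, "z": 0.0094, "jaw": 0.2}, {"x": 0.0294, "y": -0.0013, "z": 0.0106, "jaw": 0.2}, {"x": 0.0329, "y": -0.0013, "z": 0.012, "jaw": 0.2}, {"x": 0.0364, "y": -0.0013, "z": 0.0133, "jaw": 0.2}, {"x": 0.04, "y": -0.0013, "z": 0.0145, "jaw": 0.2}, {"x": 0.0435, "y": -0.0013, "z": 0.0159, "jaw": 0.2}, {"x": 0.047, "y": -0.0013, "z": 0.0171, "jaw": 0.2}, {"x": 0.0494, "y": -0.0013, "z": 0.018, "jaw": 0.2}, {"x": 0.0506, "y": -0.0013, "z": 0.0184, "jaw": 0.2}]' > m.json && python3 -m handwheel m.json
python3 snap.py w7; python3 m2.py w7 .449 -.28 98.3|tail -2
```

```text
time_s: 12.9
position: [0.4554, -0.3282, 0.0182]
tcp_rot: [[-0.134, 0.99, -0.047], [0.931, 0.142, 0.335], [0.339, 0.001, -0.941]]
force: [-0.1, -1.1, 0.9]
opening: 0.201
grasp_force: 0.0
[ 0.4554 -0.3282  0.0182] [[-0.134, 0.99, -0.047], [0.931, 0.142, 0.335], [0.339, 0.001, -0.941]]
wheel [ 0.4477 -0.2762] 97.45 res 64473.6875 off axis 0.0113 hdg to (.4294,-.15) 98.27
```

```bash
sed -i 's/s+=np.abs(im-M\[n\]).sum()/s+=np.abs(im-M[n])[:LIM].sum()/; s/^L={n/LIM=420\nL={n/; s/m=(c.max(2)<70).astype(np.uint8)/m=(c.max(2)<70).astype(np.uint8); m[LIM:]=0/' meas.py
sed -i 's/^n=sys/import meas; meas.LIM=225\nn=sys/; s/from meas import \*/from meas import */' m2.py
python3 m2.py w6 .453 -.31 98.7|tail -1;python3 m2.py w7 .449 -.28 98.3|tail -2
```

```text
wheel [ 0.4526 -0.3105] 98.93 res 1144.8125 off axis 0.0143 hdg to (.4294,-.15) 98.23
[ 0.4554 -0.3282  0.0182] [[-0.134, 0.99, -0.047], [0.931, 0.142, 0.335], [0.339, 0.001, -0.941]]
wheel [ 0.4473 -0.2763] 98.96 res 1015.0625 off axis 0.0109 hdg to (.4294,-.15) 98.07
```

To row units: 0.056 m / 0.8 = 0.07, 0.055 m / 0.8 = 0.0688.

```bash
echo '[{"x": 0.0025, "z": 0.0009, "jaw": 0.2}, {"x": 0.0063, "z": 0.0023, "jaw": 0.2}, {"x": 0.01, "z": 0.0036, "jaw": 0.2}, {"x": 0.0138, "z": 0.005, "jaw": 0.2}, {"x": 0.0175, "z": 0.0064, "jaw": 0.2}, {"x": 0.0213, "z": 0.0078, "jaw": 0.2}, {"x": 0.025, "z": 0.0091, "jaw": 0.2}, {"x": 0.0288, "z": 0.0105, "jaw": 0.2}, {"x": 0.0325, "z": 0.0119, "jaw": 0.2}, {"x": 0.0363, "z": 0.0133, "jaw": 0.2}, {"x": 0.04, "z": 0.0145, "jaw": 0.2}, {"x": 0.0438, "z": 0.0159, "jaw": 0.2}, {"x": 0.0475, "z": 0.0173, "jaw": 0.2}, {"x": 0.0513, "z": 0.0186, "jaw": 0.2}, {"x": 0.055, "z": 0.02, "jaw": 0.2}, {"x": 0.0588, "z": 0.0214, "jaw": 0.2}, {"x": 0.0625, "z": 0.0228, "jaw": 0.2}, {"x": 0.0663, "z": 0.0241, "jaw": 0.2}, {"x": 0.0688, "z": 0.025, "jaw": 0.2}, {"x": 0.07, "z": 0.0255, "jaw": 0.2}]' > m.json && python3 -m handwheel m.json
python3 snap.py w8; python3 m2.py w8 .44 -.22 98.3|tail -2
```

```text
time_s: 14.95
position: [0.447, -0.2691, 0.0179]
tcp_rot: [[-0.134, 0.99, -0.047], [0.931, 0.142, 0.335], [0.339, 0.001, -0.941]]
force: [0.7, -0.4, 0.1]
opening: 0.198
grasp_force: 0.0
[ 0.447  -0.2691  0.0179] [[-0.134, 0.99, -0.047], [0.931, 0.142, 0.335], [0.339, 0.001, -0.941]]
wheel [ 0.4387 -0.217 ] 98.62 res 1031.5 off axis 0.0056 hdg to (.4294,-.15) 97.92
```

To row units: 0.049 m / 0.8 = 0.0613, 0.048 m / 0.8 = 0.06.

```bash
echo '[{"x": 0.0025, "z": 0.0009, "jaw": 0.2}, {"x": 0.0063, "z": 0.0023, "jaw": 0.2}, {"x": 0.01, "z": 0.0036, "jaw": 0.2}, {"x": 0.0138, "z": 0.005, "jaw": 0.2}, {"x": 0.0175, "z": 0.0064, "jaw": 0.2}, {"x": 0.0213, "z": 0.0078, "jaw": 0.2}, {"x": 0.025, "z": 0.0091, "jaw": 0.2}, {"x": 0.0288, "z": 0.0105, "jaw": 0.2}, {"x": 0.0325, "z": 0.0119, "jaw": 0.2}, {"x": 0.0363, "z": 0.0133, "jaw": 0.2}, {"x": 0.04, "z": 0.0145, "jaw": 0.2}, {"x": 0.0438, "z": 0.0159, "jaw": 0.2}, {"x": 0.0475, "z": 0.0173, "jaw": 0.2}, {"x": 0.0513, "z": 0.0186, "jaw": 0.2}, {"x": 0.055, "z": 0.02, "jaw": 0.2}, {"x": 0.0575, "z": 0.0209, "jaw": 0.2}, {"x": 0.06, "z": 0.0219, "jaw": 0.2}, {"x": 0.0613, "z": 0.0223, "jaw": 0.2}]' > m.json && python3 -m handwheel m.json
python3 snap.py w9; python3 m2.py w9 .432 -.165 98.3|tail -2
```

```text
time_s: 16.8
position: [0.4396, -0.2176, 0.0177]
tcp_rot: [[-0.134, 0.99, -0.047], [0.931, 0.142, 0.335], [0.339, 0.001, -0.941]]
force: [0.1, 0.0, -0.2]
opening: 0.201
grasp_force: 0.0
[ 0.4396 -0.2176  0.0177] [[-0.134, 0.99, -0.047], [0.931, 0.142, 0.335], [0.339, 0.001, -0.941]]
wheel [ 0.4316 -0.1659] 98.02 res 1015.875 off axis 0.0014 hdg to (.4294,-.15) 97.98
```

```bash
python3 plan2.py .4425 -.237 .02 98.3 20 .4425 -.237 .13 98.3 0  .4347 -.1877 .13 98.3 0 .4347 -.1877 .036 98.3 0
```

```text
[-0.0178  0.0001 -0.0088] [ 0.12  0.21 -0.12]
[ 0.0194  0.0002 -0.1123] [  0.09 -19.79  -0.14]
[ 0.0664 -0.0005 -0.0954] [  0.09 -19.79  -0.14]
[ 0.0346 -0.0006 -0.007 ] [  0.09 -19.79  -0.14]
```

To row units: -0.1123 m / 0.8 = -0.1404, -0.102 m / 0.8 = -0.1275, -19.79 degrees / 90 = -0.2199.

```bash
echo '[{"x": -0.0223, "z": -0.011, "jaw": 0.2}, {"z": -0.0625, "dry": -0.0667, "jaw": 0.4}, {"x": 0.0243, "z": -0.1125, "dry": -0.1333, "jaw": 1}, {"x": 0.0243, "z": -0.1404, "dry": -0.2199, "jaw": 1}, {"x": 0.0243, "z": -0.1404, "dry": -0.2199, "jaw": 1}, {"x": 0.0625, "z": -0.1275, "dry": -0.2199, "jaw": 1}, {"x": 0.083, "y": -0.0006, "z": -0.1193, "dry": -0.2199, "jaw": 1}, {"x": 0.083, "y": -0.0006, "z": -0.1193, "dry": -0.2199, "jaw": 1}, {"x": 0.083, "y": -0.0006, "z": -0.1193, "dry": -0.2199, "jaw": 1}]' > m.json && python3 -m handwheel m.json; python3 snap.py wa
python3 - <<'E'
import re
s=open('m2.py').read().replace("meas.LIM=225","meas.LIM=int(sys.argv[5]) if len(sys.argv)>5 else 225")
open('m2.py','w').write(s)
E
python3 m2.py wa .4316 -.166 98.3 250 | tail -2
```

```text
time_s: 17.75
position: [0.435, -0.1885, 0.1294]
tcp_rot: [[-0.142, 0.99, 0.001], [0.99, 0.142, 0.0], [0.0, 0.001, -1.0]]
force: [-0.3, 0.4, -0.2]
opening: 0.843
grasp_force: 0.0
[ 0.435  -0.1885  0.1294] [[-0.142, 0.99, 0.001], [0.99, 0.142, 0.0], [0.0, 0.001, -1.0]]
wheel [ 0.4313 -0.165 ] 97.99 res 359.3125 off axis 0.0011 hdg to (.4294,-.15) 97.37
```

View pics/wa.png

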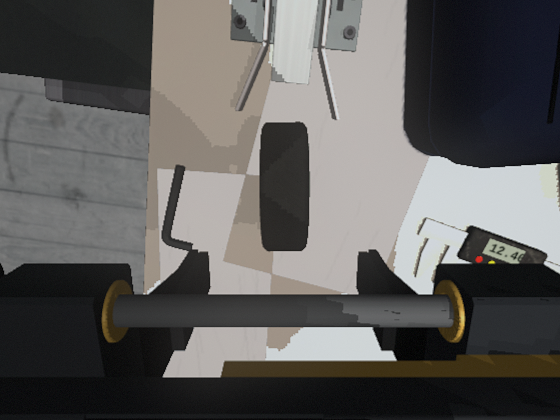

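The wheel stands at (285,186), just short of the mouth: flare tips at (240,108) and (336,117), entry leg end at (290,80). The hex key at (178,205) is left of the fingers, so I'll narrow the opening before going down.

```bash
python3 - <<'E'
from h import *
import pickle
s,c=pickle.load(open("wa.pkl","rb"));C=cam(c,s)
for n,uv,z in[("flL",(240,108),.03),("flR",(336,117),.03),("enL",(273,81),.002),("enR",(310,82),.002),("hex",(190,247),.004)]:
    p=onz(*C,uv,z);print(n,p.round(4),"off",round(p[0]-.4215+.056*(p[1]+.0093),4))
E
echo '[{"jaw": 0.6}, {"z": 0.0375, "jaw": 0.6}, {"z": 0.075, "jaw": 0.6}, {"z": 0.1, "jaw": 0.6}, {"z": 0.1163, "jaw": 0.6}, {"z": 0.1163, "jaw": 0.5}, {"z": 0.1163, "jaw": 0.45}, {"z": 0.1163, "jaw": 0.4}, {"z": 0.1163, "jaw": 0.36}, {"z": 0.1163, "jaw": 0.33}, {"z": 0.1163, "jaw": 0.3}, {"z": 0.1163, "jaw": 0.3}, {"z": 0.1163, "jaw": 0.3}]' > m.json && python3 -m handwheel m.json
```

```text
flL [ 0.3931 -0.1154  0.03  ] off -0.0343
flR [ 0.4613 -0.1119  0.03  ] off 0.0341
enL [ 0.4128 -0.0926  0.002 ] off -0.0133
enR [ 0.441  -0.0893  0.002 ] off 0.015
hex [ 0.3598 -0.2372  0.004 ] off -0.0745
time_s: 19.1
position: [0.4355, -0.1885, 0.0376]
tcp_rot: [[-0.141, 0.99, 0.003], [0.99, 0.141, -0.001], [-0.002, 0.003, -1.0]]
force: [-0.2, -0.7, 5.6]
opening: 0.345
grasp_force: 30.0
```

To row units: -0.093 m / 0.8 = -0.1163, -0.06 m / 0.8 = -0.075, 4.4 degrees / 90 = 0.0489.

```bash
echo '[{"y": -0.0005, "drz": 0.0111, "jaw": 0.3}, {"y": -0.001, "drz": 0.0222, "jaw": 0.3}, {"y": -0.0016, "drz": 0.0356, "jaw": 0.3}, {"y": -0.0023, "drz": 0.0489, "jaw": 0.3}, {"y": -0.0023, "drz": 0.0489, "jaw": 0.3}, {"y": -0.0023, "drz": 0.0489, "jaw": 0.38}, {"y": -0.0023, "drz": 0.0489, "jaw": 0.42}, {"y": -0.0023, "drz": 0.0489, "jaw": 0.5}, {"y": -0.0023, "drz": 0.0489, "jaw": 0.6}, {"y": -0.0023, "z": -0.025, "drz": 0.0489, "jaw": 0.6}, {"y": -0.0023, "z": -0.075, "drz": 0.0489, "jaw": 0.6}, {"y": -0.0023, "z": -0.1163, "drz": 0.0489, "jaw": 0.6}, {"y": -0.0023, "z": -0.1163, "drz": 0.0489, "jaw": 0.6}, {"y": -0.0023, "z": -0.1163, "drz": 0.0489, "jaw": 0.6}]' > m.json && python3 -m handwheel m.json
python3 snap.py wb;python3 m2.py wb .4316 -.166 94 240 | tail -2
```

```text
time_s: 20.5
position: [0.4331, -0.1884, 0.1304]
tcp_rot: [[-0.065, 0.998, 0.003], [0.998, 0.065, -0.001], [-0.001, 0.002, -1.0]]
force: [0.1, -0.7, 0.3]
opening: 0.594
grasp_force: 0.0
[ 0.4331 -0.1884  0.1304] [[-0.065, 0.998, 0.003], [0.998, 0.065, -0.001], [-0.001, 0.002, -1.0]]
wheel [ 0.4311 -0.1649] 93.91 res 305.9375 off axis 0.0009 hdg to (.4294,-.15) 96.63
```

```bash
python3 plan.py .437 -.26 .13 93.6 20  .4362 -.246 .019 93.6 20
```

```text
[-0.0722 -0.0002 -0.0005] [15.69 15.67 89.15]
[-0.0582 -0.0002  0.1105] [15.69 15.67 89.15]
```

To row units: 0.1105 m / 0.8 = 0.1381, 0.1 m / 0.8 = 0.125, 89.15 degrees / 90 = 0.9906.

```bash
echo '[{"x": -0.05, "z": -0.0375, "drx": 0.0333, "dry": 0.0333, "drz": 0.2, "jaw": 0}, {"x": -0.0903, "z": -0.0375, "drx": 0.0667, "dry": 0.0667, "drz": 0.4, "jaw": 0}, {"x": -0.0903, "z": -0.0375, "drx": 0.1, "dry": 0.1, "drz": 0.6, "jaw": 0}, {"x": -0.0903, "z": -0.0375, "drx": 0.1743, "dry": 0.1741, "drz": 0.9906, "jaw": 0}, {"x": -0.0903, "z": -0.0375, "drx": 0.1743, "dry": 0.1741, "drz": 0.9906, "jaw": 0}, {"x": -0.0903, "z": -0.0375, "drx": 0.1743, "dry": 0.1741, "drz": 0.9906, "jaw": 0}, {"x": -0.0903, "z": -0.0375, "drx": 0.1743, "dry": 0.1741, "drz": 0.9906, "jaw": 0}, {"x": -0.0903, "z": -0.0375, "drx": 0.1743, "dry": 0.1741, "drz": 0.9906, "jaw": 0}, {"x": -0.0903, "z": -0.0375, "drx": 0.1743, "dry": 0.1741, "drz": 0.9906, "jaw": 0}, {"x": -0.0903, "z": -0.0375, "drx": 0.1743, "dry": 0.1741, "drz": 0.9906, "jaw": 0}, {"x": -0.0903, "z": -0.0375, "drx": 0.1743, "dry": 0.1741, "drz": 0.9906, "jaw": 0}, {"x": -0.0903, "drx": 0.1743, "dry": 0.1741, "drz": 0.9906, "jaw": 0}, {"x": -0.085, "z": 0.05, "drx": 0.1743, "dry": 0.1741, "drz": 0.9906, "jaw": 0}, {"x": -0.08, "z": 0.1, "drx": 0.1743, "dry": 0.1741, "drz": 0.9906, "jaw": 0}, {"x": -0.075, "z": 0.125, "drx": 0.1743, "dry": 0.1741, "drz": 0.9906, "jaw": 0}, {"x": -0.0728, "z": 0.1381, "drx": 0.1743, "dry": 0.1741, "drz": 0.9906, "jaw": 0}, {"x": -0.0728, "z": 0.1381, "drx": 0.1743, "dry": 0.1741, "drz": 0.9906, "jaw": 0}, {"x": -0.0728, "z": 0.1381, "drx": 0.1743, "dry": 0.1741, "drz": 0.9906, "jaw": 0}]' > m.json && python3 -m handwheel m.json
python3 plan.py .4337 -.206 .019 93.6 20;python3 -c "
from rig import bot;print(bot.read_state()['joint_positions'].round(1))"
```

```text
time_s: 22.35
position: [0.4371, -0.2466, 0.0194]
tcp_rot: [[0.998, 0.059, -0.021], [0.063, -0.938, 0.341], [0.001, -0.342, -0.94]]
force: [-0.2, -0.3, 0.6]
opening: 0.002
grasp_force: 0.0
[-0.0008 -0.0381  0.0143] [ 0.03 -0.04  0.  ]
[-49.7  45.   98.9  14.8  53.3  26.1]
```

To row units: -0.052 m / 0.8 = -0.065, 0.0055 m / 0.8 = 0.0069.

```bash
echo '[{"x": -0.0006, "y": -0.005, "z": 0.0018, "jaw": 0}, {"x": -0.0013, "y": -0.01, "z": 0.0036, "jaw": 0}, {"x": -0.0013, "y": -0.015, "z": 0.0055, "jaw": 0}, {"x": -0.0013, "y": -0.0188, "z": 0.0069, "jaw": 0}, {"x": -0.0013, "y": -0.0225, "z": 0.0081, "jaw": 0}, {"x": -0.0013, "y": -0.0263, "z": 0.0095, "jaw": 0}, {"x": -0.0013, "y": -0.03, "z": 0.0109, "jaw": 0}, {"x": -0.0013, "y": -0.0338, "z": 0.0123, "jaw": 0}, {"x": -0.0013, "y": -0.0375, "z": 0.0136, "jaw": 0}, {"x": -0.0013, "y": -0.0413, "z": 0.015, "jaw": 0}, {"x": -0.0013, "y": -0.045, "z": 0.0164, "jaw": 0}, {"x": -0.0013, "y": -0.0488, "z": 0.0178, "jaw": 0}, {"x": -0.0013, "y": -0.0525, "z": 0.0191, "jaw": 0}, {"x": -0.0013, "y": -0.0563, "z": 0.0205, "jaw": 0}, {"x": -0.0013, "y": -0.06, "z": 0.0219, "jaw": 0}, {"x": -0.0013, "y": -0.0625, "z": 0.0228, "jaw": 0}, {"x": -0.0013, "y": -0.065, "z": 0.0236, "jaw": 0}, {"x": -0.0013, "y": -0.065, "z": 0.0236, "jaw": 0}]' > m.json && python3 -m handwheel m.json
python3 - <<'E'
from h import *
t=capture("top")["color"];s=capture("scene")["color"]
o=np.zeros((600,800,3),np.uint8)
o[:300]=cv2.resize(t[215:290,225:425],(800,300),interpolation=3);o[300:,:640]=cv2.resize(s[190:280,200:392],(640,300),interpolation=3)
cv2.imwrite("pics/c2.png",o[:,:,::-1])
E
```

```text
time_s: 24.15
position: [0.4323, -0.1909, 0.0195]
tcp_rot: [[0.998, 0.059, -0.021], [0.063, -0.938, 0.341], [0.0, -0.342, -0.94]]
force: [-0.4, 0.8, -1.2]
opening: 0.006
grasp_force: 0.0
```

View pics/c2.png

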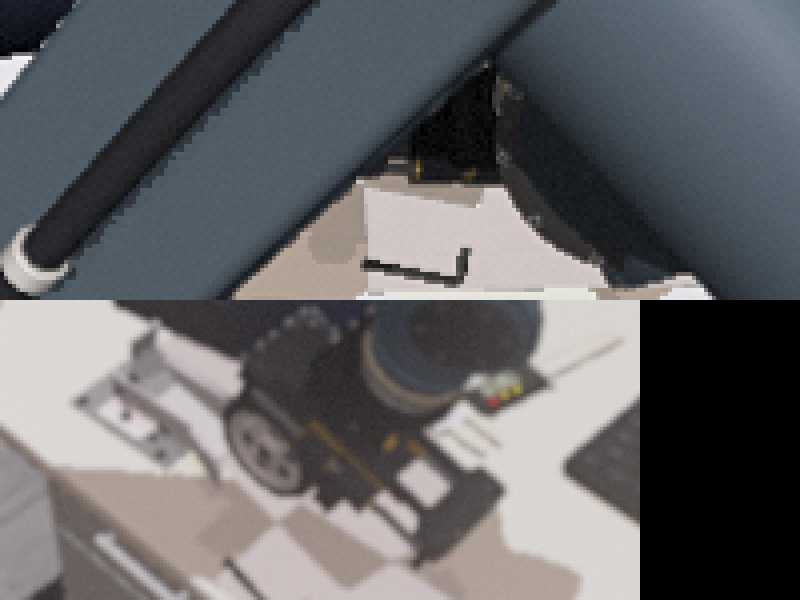

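Run:
```python
from h import *
c=cam(capture("scene")); o,d=ray(*c,(200+264*.3,190+150*.3)); k=(.4145-o[0])/d[0]; print((o+d*k).round(4))
for y,z in[(-.13,.045),(-.028,.059)]: print(proj(*c,np.array([.4215-.056*(y+.009)-.015,y,z])).round(1))
```

```text
[ 0.4145 -0.1452  0.0498]
[274.5 233.4]
[245.2 210.7]
```

To row units: -0.0585 m / 0.8 = -0.0731, -0.0554 m / 0.8 = -0.0693.

```bash
echo '[{"y": -0.0035, "z": 0.0013, "jaw": 0}, {"y": -0.007, "z": 0.0026, "jaw": 0}, {"y": -0.0106, "z": 0.0039, "jaw": 0}, {"y": -0.0141, "z": 0.0051, "jaw": 0}, {"y": -0.0176, "z": 0.0064, "jaw": 0}, {"y": -0.0211, "z": 0.0078, "jaw": 0}, {"y": -0.0246, "z": 0.009, "jaw": 0}, {"y": -0.0283, "z": 0.0103, "jaw": 0}, {"y": -0.0318, "z": 0.0115, "jaw": 0}, {"y": -0.0353, "z": 0.0129, "jaw": 0}, {"y": -0.0388, "z": 0.0141, "jaw": 0}, {"y": -0.0423, "z": 0.0154, "jaw": 0}, {"y": -0.046, "z": 0.0164, "jaw": 0}, {"y": -0.0499, "z": 0.0166, "jaw": 0}, {"y": -0.0538, "z": 0.0169, "jaw": 0}, {"y": -0.0576, "z": 0.0173, "jaw": 0}, {"y": -0.0615, "z": 0.0175, "jaw": 0}, {"y": -0.0654, "z": 0.0178, "jaw": 0}, {"y": -0.0693, "z": 0.0181, "jaw": 0}, {"y": -0.0731, "z": 0.0184, "jaw": 0}]' > m.json && python3 -m handwheel m.json
python3 -c "
from rig import bot;s=bot.read_state();print(s['joint_positions'].round(1),s['force'].round(2))"
```

```text
time_s: 26.3
position: [0.4287, -0.1311, 0.0257]
tcp_rot: [[0.998, 0.059, -0.021], [0.063, -0.938, 0.341], [0.001, -0.341, -0.94]]
force: [0.2, -3.4, 0.4]
opening: 0.004
grasp_force: 1.6
[-41.4  42.  109.2  20.   44.9  28.8] [ 0.17 -3.38  0.36]
```

To row units: -0.0258 m / 0.8 = -0.0323, -0.0232 m / 0.8 = -0.029.

```bash
echo '[{"y": -0.0033, "z": 0.0003, "jaw": 0}, {"y": -0.0065, "z": 0.0005, "jaw": 0}, {"y": -0.0096, "z": 0.0009, "jaw": 0}, {"y": -0.0129, "z": 0.0011, "jaw": 0}, {"y": -0.0161, "z": 0.0014, "jaw": 0}, {"y": -0.0194, "z": 0.0016, "jaw": 0}, {"y": -0.0226, "z": 0.0019, "jaw": 0}, {"y": -0.0258, "z": 0.0023, "jaw": 0}, {"y": -0.029, "z": 0.0025, "jaw": 0}, {"y": -0.0323, "z": 0.0028, "jaw": 0}, {"y": -0.0323, "z": 0.0028, "jaw": 0}]' > m.json && python3 -m handwheel m.json
python3 - <<'E'
from h import *
c=capture("scene");im=c["color"][165:265,195:355]
cv2.imwrite("pics/c3.png",cv2.resize(im,(800,500),interpolation=3)[:,:,::-1])
E
```

```text
time_s: 27.4
position: [0.4268, -0.1055, 0.0325]
tcp_rot: [[0.998, 0.059, -0.021], [0.063, -0.938, 0.342], [0.0, -0.343, -0.939]]
force: [0.0, -2.3, -0.1]
opening: 0.004
grasp_force: 0.8
```

View pics/c3.png

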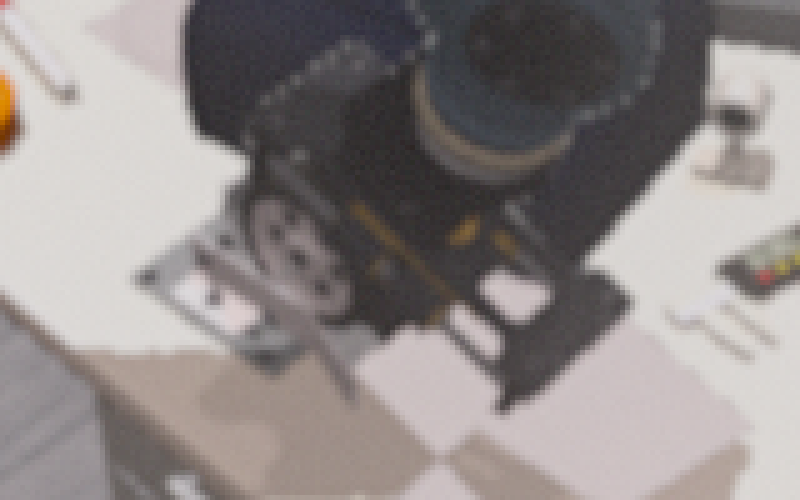

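To row units: -0.0122 m / 0.8 = -0.0153, -0.0102 m / 0.8 = -0.0128.

```bash
echo '[{"y": -0.0025, "z": 0.0003, "jaw": 0}, {"y": -0.0051, "z": 0.0005, "jaw": 0}, {"y": -0.0076, "z": 0.0008, "jaw": 0}, {"y": -0.0103, "z": 0.001, "jaw": 0}, {"y": -0.0128, "z": 0.0013, "jaw": 0}, {"y": -0.0153, "z": 0.0018, "jaw": 0}, {"y": -0.0153, "z": 0.0018, "jaw": 0}]' > m.json && python3 -m handwheel m.json
echo '[{"y": -0.0024, "z": 0.0009, "jaw": 0}, {"y": -0.0048, "z": 0.0018, "jaw": 0}, {"y": -0.007, "z": 0.0025, "jaw": 0}, {"y": -0.0094, "z": 0.0034, "jaw": 0}, {"y": -0.0118, "z": 0.0043, "jaw": 0}, {"y": -0.0118, "z": 0.0043, "jaw": 0}]' > m.json && python3 -m handwheel m.json
```

```text
time_s: 28.15
position: [0.4261, -0.0937, 0.0353]
tcp_rot: [[0.998, 0.059, -0.021], [0.063, -0.938, 0.342], [0.0, -0.343, -0.94]]
force: [1.7, -1.5, -0.9]
opening: 0.003
grasp_force: 1.0
time_s: 28.75
position: [0.425, -0.0833, 0.0353]
tcp_rot: [[0.998, 0.059, -0.022], [0.063, -0.937, 0.343], [-0.001, -0.343, -0.939]]
force: [0.3, -0.3, -0.1]
opening: 0.006
grasp_force: 0.1
```

To row units: -0.0028 m / 0.8 = -0.0035, -0.0014 m / 0.8 = -0.0018.

```bash
for i in 1 2; do :; done
echo '[{"y": -0.0018, "z": 0.0006, "jaw": 0}, {"y": -0.0035, "z": 0.0013, "jaw": 0}, {"y": -0.0035, "z": 0.0013, "jaw": 0}]' > m.json && python3 -m handwheel m.json | grep -E "posit|force"
echo '[{"y": -0.0018, "z": 0.0006, "jaw": 0}, {"y": -0.0035, "z": 0.0013, "jaw": 0}, {"y": -0.0035, "z": 0.0013, "jaw": 0}]' > m.json && python3 -m handwheel m.json | grep -E "posit|force"
```

```text
position: [0.4253, -0.081, 0.0353]
force: [-0.9, 0.3, -0.0]
grasp_force: 0.0
position: [0.4254, -0.0784, 0.0353]
force: [-0.2, -1.2, -0.9]
grasp_force: 0.4
```

```bash
python3 - <<'E'
from h import *
a=capture("scene");cv2.imwrite("pics/s4.png",a["color"][:,:,::-1])
b=cv2.imread("pics/s4.png")[190:240,225:275]
g=cv2.cvtColor(b,cv2.COLOR_BGR2GRAY)
c=cam(a)
for y in(-.055,-.05,-.045,-.04,-.035,-.028): print(y,proj(*c,np.array([.4215-.056*(y+.009)-.015,y,.059])).round(1))
E
echo '[{"y": -0.0018, "z": 0.0006, "jaw": 0}, {"y": -0.0035, "z": 0.0013, "jaw": 0}, {"y": -0.0035, "z": 0.0013, "jaw": 0}]' > m.json && python3 -m handwheel m.json | grep -E "posit|force"
```

```text
-0.055 [252.7 215.5]
-0.05 [251.3 214.6]
-0.045 [249.9 213.7]
-0.04 [248.5 212.8]
-0.035 [247.1 211.9]
-0.028 [245.2 210.7]
position: [0.4266, -0.0782, 0.0351]
force: [-1.7, -7.4, 1.0]
grasp_force: 3.2
```

Run:
```python
from h import *
a=capture("scene");c=cam(a);im=a["color"][165:265,195:355]
f=lambda i:cv2.resize(i,(800,500),interpolation=3)[:,80:480]
p0=cv2.imread("pics/scene0.png")[:,:,::-1][165:265,195:355]
o=np.hstack([f(p0),f(im)]); cv2.imwrite("pics/c5.png",o[:,:,::-1])
P=lambda p:((proj(*c,np.array(p))-[195,165])*5-[80,0]).round(0)
print("leg0",P([.407,-.001,.078]),P([.436,-.001,.078]))
for y in(-.055,-.028,-.02): print(y,P([.4215-.056*(y+.009)-.015,y,.059]), "wheel top front",P([.408,y+.032,.059+.032]))
```

```text
leg0 [133. 177.] [175. 151.]
-0.055 [208. 252.] wheel top front [161. 178.]
-0.028 [171. 228.] wheel top front [126. 153.]
-0.02 [160. 221.] wheel top front [116. 146.]
```

View pics/c5.png

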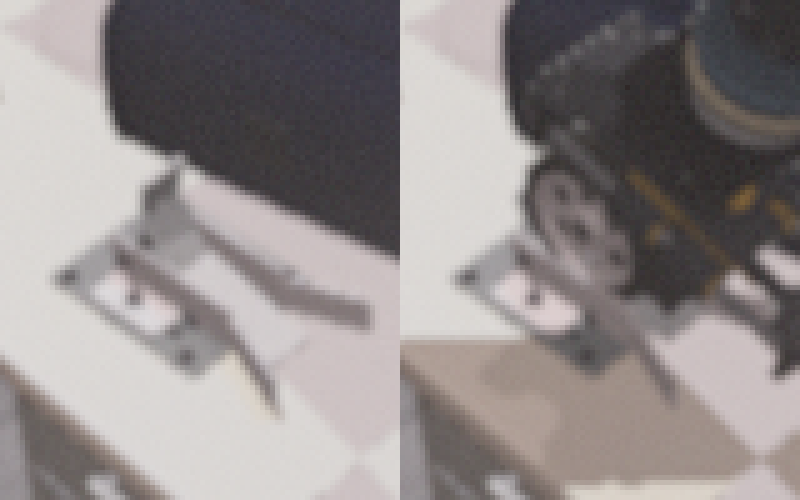

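The wheel is well in between the cheeks, with its hub at about (578,225), i.e. y ≈ -0.031 against a home of about -0.028. I'll press a little further to see whether that is the hard stop.

To row units: -0.0009 m / 0.8 = -0.0011, 0.0003 m / 0.8 = 0.0004.

```bash
echo '[{"jaw": 0}, {"y": -0.0011, "z": 0.0004, "jaw": 0}, {"y": -0.0011, "z": 0.0004, "jaw": 0}]' > m.json && python3 -m handwheel m.json | grep -E "posit|force"
echo '[{"y": -0.0011, "z": 0.0004, "jaw": 0}, {"y": -0.0011, "z": 0.0004, "jaw": 0}]' > m.json && python3 -m handwheel m.json | grep -E "posit|force"
```

```text
position: [0.4269, -0.0782, 0.0351]
force: [-1.6, -9.0, 1.4]
grasp_force: 4.1
position: [0.4273, -0.0781, 0.0351]
force: [-3.3, -11.8, 1.6]
grasp_force: 4.9
```

To row units: 0.07 m / 0.8 = 0.0875, 0.045 m / 0.8 = 0.0563.

```bash
echo '[{"y": 0.0035, "z": -0.0013, "jaw": 0}, {"y": 0.0075, "z": -0.0028, "jaw": 0}, {"y": 0.025, "z": -0.0088, "jaw": 0}, {"y": 0.0563, "z": -0.02, "jaw": 0}, {"y": 0.0875, "z": -0.0313, "jaw": 0}, {"y": 0.0875, "z": -0.0313, "jaw": 0}]' > m.json && python3 -m handwheel m.json
python3 plan2.py .43 -.16 .25 90 0 .43 -.10 .25 90 0
```

```text
time_s: 30.85
position: [0.4317, -0.1525, 0.0346]
tcp_rot: [[0.998, 0.057, -0.016], [0.059, -0.94, 0.337], [0.004, -0.338, -0.941]]
force: [-0.2, 0.7, 0.8]
opening: 0.009
grasp_force: 0.0
[-0.0013 -0.0658 -0.2053] [-15.64 -15.07 -85.64]
[ 0.0023 -0.1221 -0.1851] [-15.64 -15.07 -85.64]
```

To row units: -0.2053 m / 0.8 = -0.2566, -0.1951 m / 0.8 = -0.2439, -85.64 degrees / 90 = -0.9516.

```bash
echo '[{"y": -0.02, "z": -0.0563, "jaw": 0}, {"y": -0.04, "z": -0.1125, "jaw": 0}, {"y": -0.0625, "z": -0.175, "jaw": 0}, {"y": -0.0823, "z": -0.2566, "drx": -0.0333, "dry": -0.0333, "drz": -0.1889, "jaw": 0}, {"y": -0.0823, "z": -0.2566, "drx": -0.1738, "dry": -0.1674, "drz": -0.9516, "jaw": 0}, {"y": -0.0823, "z": -0.2566, "drx": -0.1738, "dry": -0.1674, "drz": -0.9516, "jaw": 0}, {"y": -0.0823, "z": -0.2566, "drx": -0.1738, "dry": -0.1674, "drz": -0.9516, "jaw": 0}, {"y": -0.0823, "z": -0.2566, "drx": -0.1738, "dry": -0.1674, "drz": -0.9516, "jaw": 0}, {"y": -0.0823, "z": -0.2566, "drx": -0.1738, "dry": -0.1674, "drz": -0.9516, "jaw": 0}, {"y": -0.0823, "z": -0.2566, "drx": -0.1738, "dry": -0.1674, "drz": -0.9516, "jaw": 0}, {"y": -0.0823, "z": -0.2566, "drx": -0.1738, "dry": -0.1674, "drz": -0.9516, "jaw": 0}, {"y": -0.0823, "z": -0.2566, "drx": -0.1738, "dry": -0.1674, "drz": -0.9516, "jaw": 0}, {"y": -0.0823, "z": -0.2566, "drx": -0.1738, "dry": -0.1674, "drz": -0.9516, "jaw": 0}, {"x": 0.0029, "y": -0.1175, "z": -0.2439, "drx": -0.1738, "dry": -0.1674, "drz": -0.9516, "jaw": 0}, {"x": 0.0029, "y": -0.1526, "z": -0.2314, "drx": -0.1738, "dry": -0.1674, "drz": -0.9516, "jaw": 0}, {"x": 0.0029, "y": -0.1526, "z": -0.2314, "drx": -0.1738, "dry": -0.1674, "drz": -0.9516, "jaw": 0}, {"x": 0.0029, "y": -0.1526, "z": -0.2314, "drx": -0.1738, "dry": -0.1674, "drz": -0.9516, "jaw": 0}, {"x": 0.0029, "y": -0.1526, "z": -0.2314, "drx": -0.1738, "dry": -0.1674, "drz": -0.9516, "jaw": 0}]' > m.json && python3 -m handwheel m.json
python3 snap.py wc
python3 - <<'E'
from h import *
import pickle
s,c=pickle.load(open("wc.pkl","rb")); C=cam(c,s); print(s["position"].round(4))
hub=np.array([.4227,-.029,.059])
# brightness along the stand axis at lateral offset 0 (and at +-7), rows
g=c["color"].max(2)
for off in(-8,0,8):
    l=[]
    for y in np.arange(-.115,.05,.003):
        u=proj(*C,np.array([.4215-.056*(y+.0093)+off/1000,y,.02])).round().astype(int); l.append((round(y*1000),int(g[u[1],u[0]])))
    print(off,l)
E
```

```text
time_s: 32.65
position: [0.4287, -0.0967, 0.2505]
tcp_rot: [[-0.003, 1.0, -0.004], [1.0, 0.003, 0.004], [0.004, -0.004, -1.0]]
force: [-0.7, -1.0, 0.8]
opening: 0.001
grasp_force: 0.0
[ 0.4287 -0.0967  0.2505]
-8 [(-115, 221), (-112, 221), (-109, 221), (-106, 221), (-103, 221), (-100, 220), (-97, 220), (-94, 220), (-91, 225), (-88, 241), (-85, 241), (-82, 151), (-79, 59), (-76, 63), (-73, 62), (-70, 62), (-67, 62), (-64, 64), (-61, 64), (-58, 66), (-55, 66), (-52, 68), (-49, 67), (-46, 67), (-43, 67), (-40, 67), (-37, 67), (-34, 69), (-31, 66), (-28, 68), (-25, 70), (-22, 70), (-19, 69), (-16, 69), (-13, 69), (-10, 68), (-7, 69), (-4, 69), (-1, 68), (2, 69), (5, 68), (8, 70), (11, 68), (14, 68), (17, 68), (20, 86), (23, 246), (26, 167), (29, 186), (32, 188), (35, 189), (38, 188), (41, 188), (44, 243), (47, 240)]
0 [(-115, 221), (-112, 221), (-109, 222), (-106, 221), (-103, 221), (-100, 221), (-97, 221), (-94, 220), (-91, 205), (-88, 241), (-85, 240), (-82, 245), (-79, 56), (-76, 62), (-73, 63), (-70, 62), (-67, 62), (-64, 63), (-61, 63), (-58, 63), (-55, 65), (-52, 67), (-49, 65), (-
[... 249 characters left out ...]
(26, 177), (29, 186), (32, 186), (35, 187), (38, 187), (41, 190), (44, 243), (47, 240)]
8 [(-115, 222), (-112, 221), (-109, 221), (-106, 221), (-103, 221), (-100, 221), (-97, 221), (-94, 220), (-91, 211), (-88, 242), (-85, 240), (-82, 243), (-79, 51), (-76, 61), (-73, 62), (-70, 62), (-67, 63), (-64, 63), (-61, 64), (-58, 65), (-55, 64), (-52, 65), (-49, 66), (-46, 66), (-43, 66), (-40, 64), (-37, 65), (-34, 65), (-31, 66), (-28, 67), (-25, 67), (-22, 68), (-19, 67), (-16, 67), (-13, 69), (-10, 66), (-7, 66), (-4, 70), (-1, 67), (2, 66), (5, 67), (8, 68), (11, 67), (14, 68), (17, 66), (20, 65), (23, 205), (26, 207), (29, 186), (32, 188), (35, 186), (38, 187), (41, 188), (44, 208), (47, 240)]
```

To row units: 0.06 m / 0.8 = 0.075, 0.03 m / 0.8 = 0.0375.

```bash
echo '[{"x": 0.0375, "jaw": 0}, {"x": 0.075, "jaw": 0}, {"x": 0.075, "jaw": 0}, {"x": 0.075, "jaw": 0}]' > m.json && python3 -m handwheel m.json|head -2; python3 snap.py wd
cat > v.py <<'E'
from h import *
import pickle
from scipy.optimize import minimize
D={n:pickle.load(open(n+".pkl","rb")) for n in("wc","wd")}; C={n:cam(c,s) for n,(s,c) in D.items()}
E={}
for n in D:
    g=D[n][1]["color"].max(2).astype(np.float32)
    ys=np.arange(-.13,.06,.0005)
    uv=np.array([proj(*C[n],np.array([.4215-.056*(y+.0093)+.006,y,.02])) for y in ys],np.float32)
    p=cv2.remap(g,uv[:,0].reshape(1,-1),uv[:,1].reshape(1,-1),1)[0]; d=np.diff(p)
    big=[i for i in range(2,len(d)-2) if abs(d[i])>4 and abs(d[i])==abs(d[i-2:i+3]).max()]
    print(n,[(round(float(ys[i])*1000,1),int(p[max(i-3,0)]),int(p[min(i+4,len(p)-1)])) for i in big])
def hullp(v,K,V,r=.045,w=.015):
    x,y,z=v;a=np.radians(93.2);t=np.linspace(0,2*np.pi,60);f=np.array([np.cos(a),np.sin(a),0]);nn=np.array([-f[1],f[0],0])
    return cv2.convexHull(np.array([proj(K,V,np.array(v)+r*np.cos(q)*f+r*np.sin(q)*np.array([0,0,1])+e*w*nn) for q in t for e in(1,-1)],np.float32))
M={n:(D[n][1]["color"].max(2)<95).astype(np.float32) for n in D}
def cost(v):
    s=0
    for n in D:
        im=np.zeros((1680,2240),np.uint8);h=hullp(v,*C[n]);cv2.fillConvexPoly(im,np.round(h*4+1.5).astype(np.int32),1)
        im=cv2.resize(im.astype(np.float32),(560,420),interpolation=3)
        B=cv2.dilate((im>.5).astype(np.uint8),np.ones((9,9)))
        s+=np.abs(im-M[n])[WIN[n]].sum()
    return s
WIN={}
for n in D:
    h=hullp([.4227,-.029,.059],*C[n]);x,y,w,hh=cv2.boundingRect(h); WIN[n]=(slice(max(y-12,0),min(y+hh+12,240)),slice(x+8,x+w-8))
r=minimize(cost,[.4227,-.029,.055],method="Nelder-Mead",options=dict(initial_simplex=[[.4227,-.029,.055],[.428,-.029,.055],[.4227,-.022,.055],[.4227,-.029,.07]],xatol=1e-4)); print(r.x.round(4),r.fun)
E
python3 v.py
```

```text
time_s: 33.1
position: [0.4287, -0.0368, 0.2508]
wc [(-89.5, 204, 241), (-80.5, 243, 53), (22.5, 77, 240), (25.5, 233, 184), (44.0, 186, 240)]
wd [(-122.5, 44, 206), (-91.0, 219, 156), (-88.5, 155, 49), (16.0, 83, 242), (19.5, 242, 178), (46.0, 186, 242)]
[ 0.4212 -0.0278  0.0611] 54.1875
```

```bash
python3 -c "
from rig import bot;print(bot.hand_in())"
```

```text
the job is handed in; nothing more can be done
None
```

The wheel was rolled into the stand and pushed gently (about 12 N at most) to the rocker's stop; it stands there with its hub measured at y -0.028, 61 mm up (home about -0.028, 59 mm), and I handed the job in at about 33 s.

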